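Set a thread sorter overhanging the bench board

TASK

Skeins are to be looped through the row of holes in the flat plywood thread sorter that lies on the low wooden bench board, so its holed end must hang free. Push it with the fingertips until its long side lies flush against the board's raised fence and its holed end sticks out 40 mm past the right-hand end of the board (the dark line across it is then right above the board's edge). Do not pick it up or tip it, leave it lying flat there, and leave the spools and the round bead box where they are.

Things in the scene. Friction and masses are not known exactly. Their poses are not given: they have to be found in the camera images.
- bench_board: low wooden board fixed on the table, 200 mm (its x) by 300 mm (its y), top face 45 mm above the table; origin under its centre at table height. Its x axis points to the far long side, along which runs a darker fence: 15 mm wide, 14 mm above the top face, inner face at x = +85 mm, whole length of the board. Its right-hand end is at y = -150 mm, its left-hand end at y = +150 mm. Board yaw is within 0.3 rad of straight.
- sorter: loose thin plywood strip lying on the board, 70 mm (its x) by 160 mm (its y) by 7 mm thick, 80 g give or take 30 percent; origin at the centre of its underside. A row of four 11 mm holes runs across it 18 mm from its right-hand (-y) end; that holed end starts towards the board's right-hand end, turned up to 0.25 rad from the board.
- sorter_line (a point): middle of the dark 2 mm line drawn across the sorter, half-way up its thickness, 40 mm from its holed end (at y = -40 mm in the sorter's frame); its axes are the sorter's
- sorter_back_right (a point): point on the sorter's far long side (x = +35 mm, the side that goes to the fence), 5 mm from its holed end, half-way up its thickness
- sorter_back_left (a point): point on the sorter's far long side (x = +35 mm), 5 mm from its plain left-hand end, half-way up its thickness
- spool_pink: pink thread spool, 33 mm across, 40 mm high, standing loose near the board's near right-hand corner; origin at the centre of its underside
- spool_white: white thread spool, 35 mm across, 58 mm high, standing loose on the table to the left of the board; origin at the centre of its underside
- disc_box: round flat bead box, 39 mm across, 16 mm high, lying loose on the table to the right of the board; origin at the centre of its underside
Mind the look-alikes: they are no part of the job. Of the things like the sorter, leave any that is red; of the rest the smaller one is meant.

How it is judged:
At the end, for the whole second after the job is handed in: The sorter lies flat and still on the board, holed end 40 mm (within 6 mm) past the board's right-hand end, both ends of its far long side within 4 mm of the fence; both spools upright and, like the bead box, within 12 mm of where they stood (y of sorter_line in the frame of bench_board between -0.156 and -0.144 m and x of sorter_back_right in the frame of bench_board between 0.081 and 0.089 m and x of sorter_back_left in the frame of bench_board between 0.081 and 0.089 m and height (world z) of sorter between 0.042 and 0.048 m and angle between sorter's own z axis and vertical below 0.04 rad and linear speed of sorter below 0.01 m/s and distance of each of spool_pink, spool_white, disc_box from where it was at the start of the episode below 0.012 m and angle between each of spool_pink, spool_white's own z axis and vertical below 0.2 rad); the robot touches nothing.
It fails at once if the sorter is picked up (raised 6 mm) or tipped (height (world z) of sorter above 0.051 m or angle between sorter's own z axis and vertical above 0.2 rad).
It fails at once if a spool or the bead box is displaced or knocked over (distance of any of spool_pink, spool_white, disc_box from where it was at the start of the episode above 0.015 m or angle between any of spool_pink, spool_white's own z axis and vertical above 0.3 rad).
It also fails if it takes over 56 s, if anything falls off the work surface, if the arm or the gripper's body presses on something with over 40 N, if the wrist force passes 120 N, or if a joint passes its speed limit or range.

ROBOT

A 6-joint arm with a two-finger parallel gripper is mounted at the origin on the work surface; the furniture and walls round the work are solid. World frame = base frame: x ahead of the robot, y to its left, z up, the work surface at z = 0. Lengths are in m, angles in rad, forces in N, time in s.
With the tool pointing down it reaches from about 0.25 to 0.775 m from the base axis. Payload 4 kg.
Tool frame: the origin (TCP) lies midway between the tips of the shut fingers; the grasp point (between the pads) lies 19 mm behind it; z points along the fingers, y is the direction in which the jaws open and shut (so a half turn about z gives the same grasp; the last joint's range is limited). The gripper opens to 94 mm and grips with 3 to 60 N. Pads are 16 mm wide; open, the fingers measure 119 mm over their backs; the gripper's body (75 mm by 177 mm) begins 78 mm behind the grasp point.
Start: joints at [1.022, 0.087, 1.371, -0, 1.684, -0.103], TCP at [0.237, 0.496, 0.174] pointing down, gripper open.
Joint ranges: [-3.1, 3.1], [-0.76, 2.03], [0.27, 2.55], [-1.08, 4.22], [0.17, 2.65], [-2.57, 2.57]. Speed limits (rad/s): [2.79, 2.79, 3.14, 3.14, 3.14, 3.14].

INTERFACE

Orientations are given as [roll, pitch, yaw] about the fixed x, y, z axes, in that order (R = Rz(yaw) Ry(pitch) Rx(roll)).
In Python, from bench import robot, cams gives the robot as it stands.
- The arm moves only by the tool step_arm, never from a script. Its argument "plan" is a list that holds one entry, the list of rows, each a list of 5 numbers: the shift along the world's x, y, z in mm, then the turn about the world's z in rad, then the opening in per cent of the stroke, from 0 (shut) to 100 (fully open). In form: [[[tx, ty, tz, turn, fingers], ...]]. A call has 1 to 8 rows; each row is the pose to reach, as a shift and turn from the pose commanded when the call began; what a row does not reach only later rows make up. A row lasts 1/12 s, in which the tool goes at most 41.7 mm and 7.16 degrees, less where a joint would pass 70% of its speed; a pose out of reach is approached as far as the arm can. A call with a gripper value outside its range is refused whole. The fingers move at their own pace and stop on an object; the grip force is fixed at half the most. Time passes only in rows, so rows that repeat a pose let the fingers close. It gives the time, the measured TCP pose, the force and the opening at its end, in the units of the state.
- robot.get_obs(): the state, without advancing time (a new reading comes with each control period).
- cams.snapshot(name): name is "side" or "top" or "wrist"; returns a dict with "frame" (420x560x3 uint8, red, green, blue), "camera_matrix" (3x3 intrinsics, pixels), "origin" and "attitude" of the camera in the world; the wrist camera has in their place "T_tool_cam" (4x4, takes a point from camera to tool coordinates, whose origin is the TCP and whose axes are the flange's). Camera axes: x right, y down, z forward; pixel columns grow to the right and rows downward; lengths in m; the calibration is good to about 2 mm. A picture is of the moment at which its call begins: read the wrist's pose just before it. There is no depth.
- robot.close_job(): hands the job in, once; it reports no verdict.
The state is a dict: "time": time; "joint_positions": joint angles; "qvel": joint speeds; "joint_torque": joint torques, N m; "tool_pos": TCP position; "ee_rot": TCP orientation; "wrist_force": force on the tool from outside, world axes, zero at the start; "wrist_torque": the same for the moment, N m; "width": finger opening in m.
Only numpy, scipy, OpenCV 4.12 (cv2) and the standard library are available. Lean on these libraries where they do the work, as an engineer would, in place of code of your own. Each camera call takes 0.05 s, during which the arm holds its last target. There are 200 camera calls.

## Working session

There is one attempt and no reset: what is moved stays moved. The work goes in short steps, Python scripts to look and compute and a tool call to move; the robot and the scene stay as the last step left them, time stands still between calls to the robot, and variables do not carry over. Pictures are saved under pics/ and viewed, about 8 in all and at most 12, crops included, and the job is handed in when it is done.

Besides the shell and the picture viewer there is one more tool, called after "Emit:" as name([rows], argument=value, ...), one row to a line, values as JSON. step_arm: Moves the arm, as the interface text tells. Its arguments: {"type":"object","properties":{"plan":{"type":"array"}},"required":["plan"]}

```bash
mkdir -p pics; ls
python3 - <<'E'
from bench import robot,cams
import cv2,pickle
o=robot.get_obs();print(o)
for n in ("top","side"):
    s=cams.snapshot(n);pickle.dump(s,open(n+".pkl","wb"))
    cv2.imwrite(f"pics/{n}0.png",s["frame"][:,:,::-1])
    print(n,s["camera_matrix"],s["origin"],s["attitude"])
E
```

```text
pics
{'time': 0.0, 'joint_positions': array([ 1.02190040e+00,  8.79566927e-02,  1.37219968e+00, -1.67337328e-05,
        1.68358509e+00, -1.03055600e-01]), 'qvel': array([-0.00073245,  0.0004809 , -0.00101048,  0.00022826,  0.00090947,
        0.00017107]), 'joint_torque': array([-1.43342877e-03, -3.40182924e+01, -3.02424216e+01,  7.15101860e-02,
        3.31409101e-02, -1.89282378e-04]), 'tool_pos': array([0.23684551, 0.49573353, 0.173131  ]), 'ee_rot': array([-3.13945353e+00, -2.04512032e-04,  2.69575024e+00]), 'wrist_force': array([-0.54395095,  0.48834412, -0.02303563]), 'wrist_torque': array([-0.00802091, -0.01673749,  0.00880832]), 'width': 0.09394207485887758}
top [[475.63954466   0.         275.20419924]
 [  0.         475.63954466 205.88418145]
 [  0.           0.           1.        ]] [ 0.22589368 -0.00168544  1.42116261] [-3.01710711  0.00887703 -1.54438971]
side [[490.98206039   0.         277.60821733]
 [  0.         490.98206039 216.52511544]
 [  0.           0.           1.        ]] [0.35069907 1.14694144 1.05385647] [-2.27197054  0.01793584 -3.10971174]
```

View pics/top0.png

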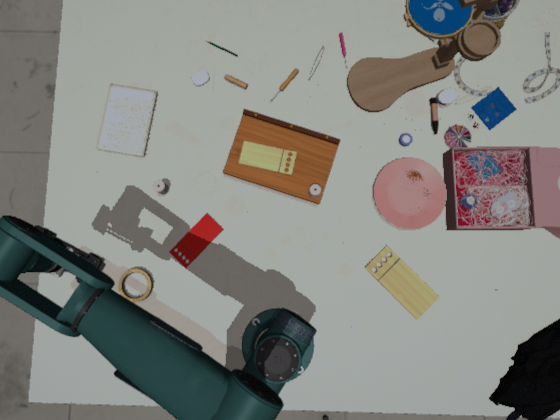

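View pics/side0.png

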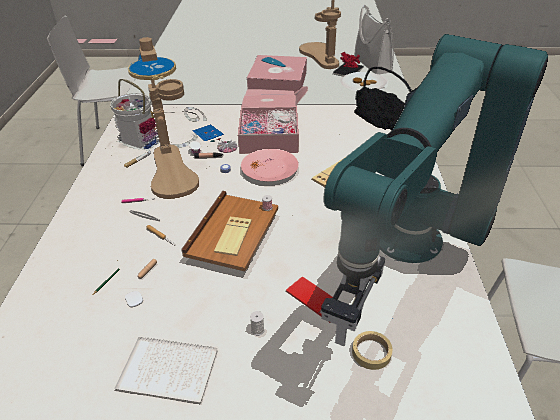

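The top view shows three sorter-like things: the plywood strip on the board at (268,158), a red strip at (197,240), and a larger plywood strip at (402,282). I choose the one on the board, because it isn't red and is the smaller of the two plywood ones. The pink spool is at (315,190), the white spool at (161,186), and the bead box is probably the blue disc at (405,140).

```bash
cat > h.py <<'E'
import numpy as np,cv2,pickle
from scipy.spatial.transform import Rotation as R
def cam(s): return s["camera_matrix"],R.from_euler("xyz",s["attitude"]).as_matrix(),np.array(s["origin"])
def ray(s,uv,z,c=None):
    K,A,o=c or cam(s)
    uv=np.atleast_2d(np.float64(uv)); d=(A@np.linalg.solve(K,np.c_[uv,np.ones(len(uv))].T)).T
    return o+d*((z-o[2])/d[:,2])[:,None]
def proj(s,P,c=None):
    K,A,o=c or cam(s); q=(K@A.T@(np.atleast_2d(P)-o).T).T; return q[:,:2]/q[:,2:]
E
python3 - <<'E'
from h import *
s=pickle.load(open("top.pkl","rb")); f=s["frame"]
hsv=cv2.cvtColor(f,cv2.COLOR_RGB2HSV)
for uv in [(265,145),(300,150),(300,115),(250,190),(315,190),(161,186),(405,140),(402,290)]: print(uv,hsv[uv[1],uv[0]],ray(s,uv,.045)[0].round(3))
roi=np.zeros(f.shape[:2],np.uint8); roi[100:210,215:350]=1
sat=((hsv[...,1]>90).astype(np.uint8))&roi
n,l,st,_=cv2.connectedComponentsWithStats(sat); k=1+st[1:,4].argmax(); print(st[k])
c=cv2.findContours((l==k).astype(np.uint8),0,2)[0][0]; r=cv2.minAreaRect(c); b=cv2.boxPoints(r); print("board px",b)
w=ray(s,b,.045); print(w.round(4), [np.linalg.norm(w[i]-w[i-1]).round(4) for i in range(4)])
crop=cv2.resize(f[95:215,210:350],None,fx=5.5,fy=5,interpolation=cv2.INTER_CUBIC); cv2.imwrite("pics/crop0.png",crop[:,:,::-1])
E
```

```text
(265, 145) [ 20 102 150] [0.579 0.05  0.045]
(300, 150) [ 13 164 134] [ 0.566 -0.054  0.045]
(300, 115) [ 49  12 169] [ 0.673 -0.052  0.045]
(250, 190) [ 60   8 170] [0.443 0.09  0.045]
(315, 190) [ 12  11 121] [ 0.447 -0.1    0.045]
(161, 186) [ 12   8 163] [0.448 0.352 0.045]
(405, 140) [108  19 177] [ 0.604 -0.364  0.045]
(402, 290) [ 26  86 163] [ 0.166 -0.352  0.045]
[ 223  110  116   94 5467]
board px [[222.55148 172.37549]
 [243.51047 108.10125]
 [339.519   139.40839]
 [318.56003 203.68262]]
[[ 0.4932  0.1727  0.045 ]
 [ 0.6903  0.1178  0.045 ]
 [ 0.6011 -0.1703  0.045 ]
 [ 0.4074 -0.1111  0.045 ]] [np.float64(0.2965), np.float64(0.2046), np.float64(0.3015), np.float64(0.2025)]
```

View pics/crop0.png

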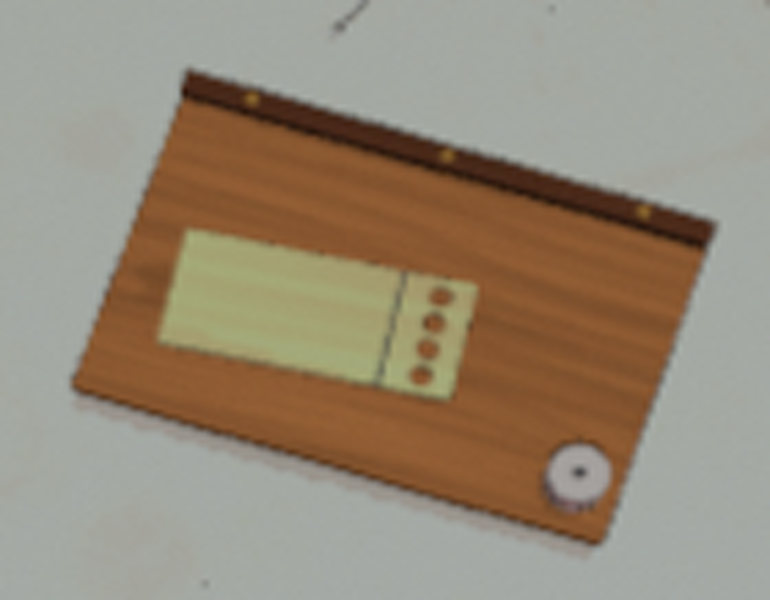

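The crop confirms the choice: on the board there's a plain strip with four holes at its right end and a dark line beside them. The pink spool stands on the board's near right corner. Next I go above the board for a close look.

Emit:
step_arm([
  [[150, -250, 110, 0.15, 100], [150, -250, 110, 0.15, 100], [150, -250, 110, 0.15, 100], [150, -250, 110, 0.15, 100], [150, -250, 110, 0.15, 100], [150, -250, 110, 0.15, 100], [150, -250, 110, 0.15, 100], [150, -250, 110, 0.15, 100]],
])

```text
time: 0.77
tool_pos: [0.3889, 0.2432, 0.2859]
ee_rot: [3.141, 0.003, 2.842]
wrist_force: [-0.4, 1.0, 0.0]
width: 0.0938
```

Emit:
step_arm([
  [[110, -230, 0, 0, 100], [110, -230, 0, 0, 100], [110, -230, 0, 0, 100], [110, -230, 0, 0, 100], [110, -230, 0, 0, 100], [110, -230, 0, 0, 100], [110, -230, 0, 0, 100], [110, -230, 0, 0, 100]],
])

```text
time: 1.43
tool_pos: [0.4974, 0.0141, 0.2829]
ee_rot: [-3.141, -0.003, 2.841]
wrist_force: [-0.0, -0.8, 0.5]
width: 0.0942
```

Run:
```python
from h import *
from bench import robot,cams
o=robot.get_obs(); s=cams.snapshot("wrist"); s["obs"]=o; pickle.dump(s,open("w1.pkl","wb"))
print(o["time"],o["tool_pos"],o["ee_rot"],o["joint_positions"].round(2)); print(s["T_tool_cam"].round(3))
cv2.imwrite("pics/w1.png",s["frame"][:,:,::-1])
```

```text
1.4333 [0.49744513 0.01411507 0.282857  ] [-3.14105921e+00 -2.83462108e-03  2.84112283e+00] [-0.09 -0.02  1.27  0.    1.9  -1.36]
[[-0.001 -0.974 -0.228  0.066]
 [ 1.    -0.001 -0.001  0.001]
 [ 0.001 -0.228  0.974 -0.21 ]
 [ 0.     0.     0.     1.   ]]
```

View pics/w1.png

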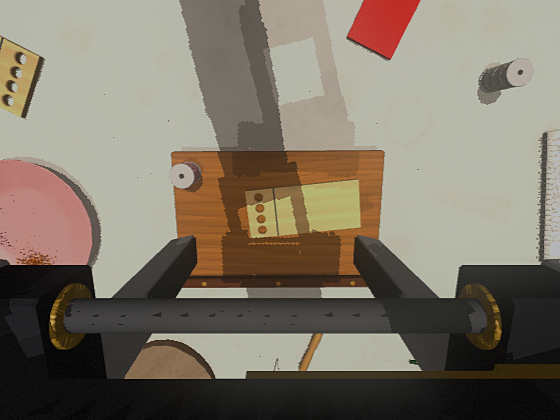

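The wrist view shows the board with its fence at the bottom of the picture (rows 275-285). The strip is at (305,208) with its holes at about (260,212), and the pink spool is at (184,176). A shadow falls across the board.

```bash
cat >> h.py <<'E'
def wcam(s):
    T=s["T_tool_cam"]; o=s["obs"]; A=R.from_euler("xyz",o["ee_rot"]).as_matrix()
    return s["camera_matrix"],A@T[:3,:3],o["tool_pos"]+A@T[:3,3]
def box(m):
    m=cv2.morphologyEx(m.astype(np.uint8),cv2.MORPH_CLOSE,np.ones((5,5)))
    n,l,st,_=cv2.connectedComponentsWithStats(m); k=1+st[1:,4].argmax()
    c=cv2.findContours((l==k).astype(np.uint8),0,2)[0]; c=max(c,key=cv2.contourArea)
    p=cv2.approxPolyDP(cv2.convexHull(c),4,True)[:,0]
    return p,c[:,0]
def rect(w):
    r=cv2.minAreaRect(np.float32(w[:,:2]*1000)); b=cv2.boxPoints(r)
    e=max((b[1]-b[0],b[2]-b[1]),key=np.linalg.norm); e=e if e[1]>0 else -e
    return np.round(r[0],1),np.round(r[1],1),round(float(np.arctan2(-e[0],e[1])),4)
E
python3 - <<'E'
from h import *
for n,cf,(y0,y1,x0,x1) in (("top",cam,(100,215,215,350)),("w1",wcam,(140,295,165,395))):
    s=pickle.load(open(n+".pkl","rb")); c=cf(s); hsv=cv2.cvtColor(s["frame"],cv2.COLOR_RGB2HSV)
    roi=np.zeros(hsv.shape[:2],bool); roi[y0:y1,x0:x1]=1
    if n=="w1": print([hsv[v,u] for u,v in [(340,200),(285,215),(320,260),(260,245),(210,230),(200,160)]])
    H,S=hsv[...,0].astype(int),hsv[...,1].astype(int)
    m=roi&(H>=16)&(H<40)&(S>40)&(S<150)
    p,q=box(m); print(n,"sorter",p.tolist(),rect(ray(s,q,.052,c)))
    p,q=box(roi&(S>80)&(hsv[...,2]>20)); print(n,"board",p.tolist()); print(ray(s,p,.045,c)[:,:2].round(4).tolist())
E
```

```text
top sorter [[243, 141], [295, 151], [292, 173], [239, 163]] (array([540.2,  42.6]), array([163.1,  73. ]), -0.1975)
top board [[244, 110], [338, 139], [318, 203], [223, 172]]
[[0.6845, 0.1161], [0.6022, -0.1658], [0.4093, -0.1095], [0.4944, 0.1714]]
[array([ 29,  97, 181], dtype=uint8), array([ 24, 111, 181], dtype=uint8), array([ 14, 173,  99], dtype=uint8), array([ 14, 170,  90], dtype=uint8), array([ 14, 187, 150], dtype=uint8), array([ 13, 171, 160], dtype=uint8)]
w1 sorter [[358, 180], [360, 227], [251, 237], [245, 191]] (array([541. ,  43.1]), array([161.3,  71.5]), -0.1958)
w1 board [[384, 152], [376, 263], [367, 286], [182, 287], [172, 152]]
[[0.4982, 0.1732], [0.6557, 0.1249], [0.6884, 0.1031], [0.6057, -0.1688], [0.4106, -0.1087]]
```

The two views agree. Sorter centre is (0.541,0.043) with yaw -0.196, measured at 161x72 mm against a nominal 160x70. Board centre is (0.549,0.002) with yaw -0.297. So in the board frame the sorter centre is at (-20,+36) mm and turned +0.10, and it has to go to (50,-110) mm. I go down on the near side with the jaws open along the board's y axis.

Emit:
step_arm([
  [[-16, 47, -100, 0, 100], [-16, 47, -100, 0, 100], [-16, 47, -200, 0, 100], [-16, 47, -200, 0, 100], [-16, 47, -200, 0, 100], [-16, 47, -220, 0, 100], [-16, 47, -228, 0, 100], [-16, 47, -228, 0, 100]],
])

```text
time: 2.15
tool_pos: [0.4788, 0.0648, 0.0543]
ee_rot: [-3.141, -0.005, 2.848]
wrist_force: [-0.0, -0.4, 0.8]
width: 0.0939
```

Run:
```python
from h import *
from bench import robot,cams
o=robot.get_obs(); s=cams.snapshot("wrist"); s["obs"]=o; pickle.dump(s,open("w2.pkl","wb"))
print(o["time"],o["tool_pos"],o["ee_rot"],o["wrist_force"])
cv2.imwrite("pics/w2.png",s["frame"][:,:,::-1])
```

```text
2.15 [0.47879374 0.06484971 0.05431952] [-3.14062806 -0.00451889  2.84841774] [-0.01769841 -0.39844039  0.80222069]
```

View pics/w2.png

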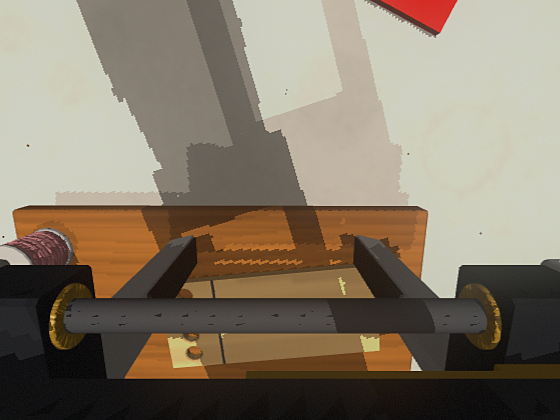

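The open fingertips at (195,240) and (355,240) stand clear on the near side of the strip, whose near edge is at about row 275. I lower to z = 48 mm and push towards the fence.

Emit:
step_arm([
  [[0, 0, -6, 0, 100], [0, 0, -6, 0, 100], [6, -2, -6, 0, 100], [12, -4, -6, 0, 100], [18, -5.5, -6, 0, 100], [24, -7.5, -6, 0, 100], [29, -9, -6, 0, 100], [34, -10.5, -6, 0, 100]],
])

```text
time: 2.87
tool_pos: [0.5159, 0.0524, 0.0503]
ee_rot: [3.142, 0.0, 2.845]
wrist_force: [-0.2, -0.1, -1.0]
width: 0.0939
```

Emit:
step_arm([
  [[6, -2, 0, 0, 100], [12, -3.5, 0, 0, 100], [18, -5.5, 0, 0, 100], [24, -7.5, 0, 0, 100], [29, -9, 0, 0, 100], [34, -10.5, 0, 0, 100], [37, -11.5, 0, 0, 100], [40, -12, 0, 0, 100]],
])

```text
time: 3.53
tool_pos: [0.5555, 0.0406, 0.0503]
ee_rot: [3.142, -0.0, 2.846]
wrist_force: [0.1, -0.5, 0.2]
width: 0.0939
```

Run:
```python
from h import *
from bench import robot,cams
o=robot.get_obs(); s=cams.snapshot("wrist"); s["obs"]=o; pickle.dump(s,open("w3.pkl","wb"))
d=o["tool_pos"][:2]-[.5487,.0023]; print(o["time"],o["tool_pos"],o["ee_rot"],o["wrist_force"],"board",d@[.9562,-.2927],d@[.2927,.9562])
cv2.imwrite("pics/w3.png",s["frame"][:,:,::-1])
```

```text
3.5333 [0.55546604 0.04061152 0.05025276] [ 3.14158078e+00 -1.68979776e-04  2.84571333e+00] [ 0.0834842  -0.48863551  0.17256671] board -0.004744095543321757 0.038613896142593536
```

View pics/w3.png

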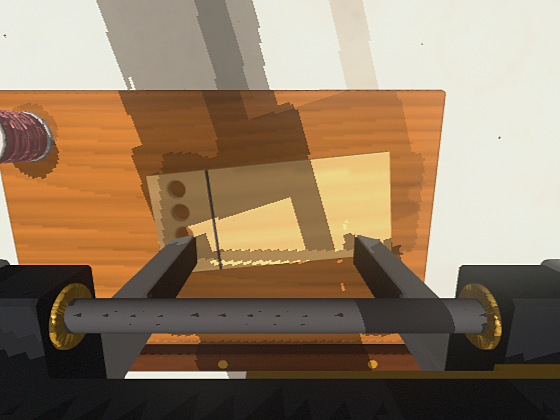

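The strip hasn't moved and still looks turned about 0.1 rad. The tips, at measured z = 50 mm with the jaws open, went over it without any force, so the open tips sit higher than the TCP. I back off and find the board by touch.

Emit:
step_arm([
  [[0, 0, 20, 0, 100], [-25, 8, 20, 0, 100], [-50, 15, 20, 0, 100], [-74, 24, 20, 0, 100], [-74, 24, 20, 0, 100], [-74, 24, 4, 0, 100], [-74, 24, 0, 0, 100], [-74, 24, 0, 0, 100]],
])

```text
time: 4.25
tool_pos: [0.4801, 0.0647, 0.0489]
ee_rot: [-3.141, -0.003, 2.846]
wrist_force: [0.3, -0.9, 0.9]
width: 0.0938
```

Emit:
step_arm([
  [[0, 0, -2, 0, 100], [0, 0, -2, 0, 100], [0, 0, -3, 0, 100], [0, 0, -3, 0, 100]],
])

```text
time: 4.58
tool_pos: [0.4816, 0.0647, 0.0475]
ee_rot: [3.141, 0.0, 2.846]
wrist_force: [-0.1, 0.5, 1.2]
width: 0.094
```

Emit:
step_arm([
  [[0, 0, -1, 0, 100], [0, 0, -2, 0, 100], [0, 0, -2, 0, 100]],
])

```text
time: 4.83
tool_pos: [0.4811, 0.0647, 0.0451]
ee_rot: [3.142, -0.0, 2.846]
wrist_force: [0.7, 0.3, 0.3]
width: 0.0942
```

Emit:
step_arm([
  [[0, 0, -1, 0, 100], [0, 0, -2, 0, 100], [0, 0, -2, 0, 100]],
])

```text
time: 5.08
tool_pos: [0.481, 0.0648, 0.0431]
ee_rot: [-3.142, -0.0, 2.846]
wrist_force: [-0.8, 0.8, -0.4]
width: 0.0936
```

Emit:
step_arm([
  [[0, 0, -1, 0, 100], [0, 0, -2, 0, 100], [0, 0, -2, 0, 100]],
])

```text
time: 5.33
tool_pos: [0.481, 0.0647, 0.0411]
ee_rot: [-3.142, -0.0, 2.846]
wrist_force: [0.6, -0.5, 0.6]
width: 0.0937
```

Emit:
step_arm([
  [[0, 0, -1, 0, 100], [0, 0, -2, 0, 100], [0, 0, -2, 0, 100]],
])

```text
time: 5.58
tool_pos: [0.481, 0.0648, 0.039]
ee_rot: [-3.142, -0.0, 2.846]
wrist_force: [-0.3, -1.0, 0.1]
width: 0.0941
```

Emit:
step_arm([
  [[0, 0, -1, 0, 100], [0, 0, -2, 0, 100], [0, 0, -2, 0, 100]],
])

```text
time: 5.83
tool_pos: [0.481, 0.0647, 0.0371]
ee_rot: [-3.142, -0.0, 2.846]
wrist_force: [1.1, 0.0, 0.1]
width: 0.0941
```

Emit:
step_arm([
  [[0, 0, -1, 0, 100], [0, 0, -2, 0, 100], [0, 0, -2, 0, 100]],
])

```text
time: 6.08
tool_pos: [0.481, 0.0647, 0.035]
ee_rot: [-3.142, -0.0, 2.846]
wrist_force: [-0.1, 0.1, 0.2]
width: 0.0943
```

Emit:
step_arm([
  [[0, 0, -1, 0, 100], [0, 0, -2, 0, 100], [0, 0, -2, 0, 100]],
])

```text
time: 6.33
tool_pos: [0.481, 0.0647, 0.033]
ee_rot: [-3.142, -0.0, 2.846]
wrist_force: [-0.9, 0.8, -0.4]
width: 0.0941
```

Run:
```python
from h import *
from bench import robot,cams
s=cams.snapshot("side"); pickle.dump(s,open("s4.pkl","wb")); o=robot.get_obs()
u,v=proj(s,o["tool_pos"])[0]; print(u,v)
f=s["frame"][int(v)-75:int(v)+45,int(u)-80:int(u)+80]; cv2.imwrite("pics/s4.png",cv2.resize(f,None,fx=5,fy=5,interpolation=cv2.INTER_CUBIC)[:,:,::-1])
```

```text
252.06849226159417 243.11104064503786
```

View pics/s4.png

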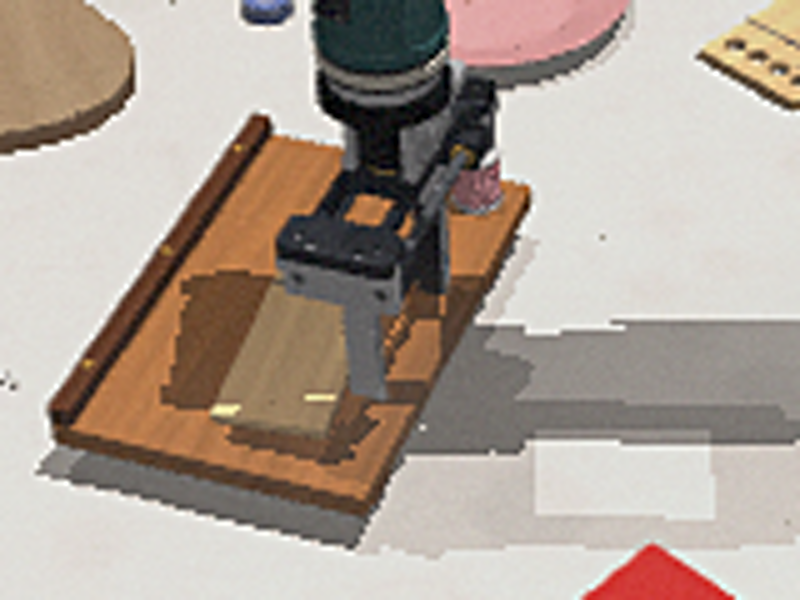

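In the side crop (TCP projected at (400,375)), the left tip at (367,395) is just above the board, on the near side of the strip. So this is a linkage gripper whose open tips sit about 15 mm above the TCP. I keep feeling downward.

Emit:
step_arm([
  [[0, 0, -1, 0, 100], [0, 0, -1, 0, 100]],
])

```text
time: 6.55
tool_pos: [0.4811, 0.0648, 0.0322]
ee_rot: [3.142, -0.0, 2.846]
wrist_force: [-0.8, -0.7, -0.6]
width: 0.0939
```

Emit:
step_arm([
  [[0, 0, -1, 0, 100], [0, 0, -1, 0, 100]],
])

```text
time: 6.72
tool_pos: [0.481, 0.0648, 0.0311]
ee_rot: [-3.142, -0.0, 2.846]
wrist_force: [-0.1, 0.7, 0.1]
width: 0.0943
```

Emit:
step_arm([
  [[0, 0, -1, 0, 100], [0, 0, -1, 0, 100]],
])

```text
time: 6.88
tool_pos: [0.481, 0.0648, 0.0301]
ee_rot: [-3.142, -0.0, 2.846]
wrist_force: [1.0, -0.3, -1.0]
width: 0.0939
```

Emit:
step_arm([
  [[0, 0, -1, 0, 100], [0, 0, -1, 0, 100]],
])

```text
time: 7.05
tool_pos: [0.481, 0.0648, 0.0291]
ee_rot: [-3.142, -0.0, 2.846]
wrist_force: [-1.3, 0.3, -0.4]
width: 0.0939
```

Emit:
step_arm([
  [[0, 0, -1, 0, 100], [0, 0, -1, 0, 100]],
])

```text
time: 7.22
tool_pos: [0.481, 0.0648, 0.0281]
ee_rot: [-3.142, -0.0, 2.846]
wrist_force: [-0.1, -0.0, -0.2]
width: 0.0937
```

Emit:
step_arm([
  [[0, 0, -1, 0, 100], [0, 0, -1, 0, 100]],
])

```text
time: 7.38
tool_pos: [0.481, 0.0647, 0.0271]
ee_rot: [-3.142, -0.0, 2.846]
wrist_force: [-0.0, 0.5, -0.7]
width: 0.0942
```

Run:
```python
from h import *
s=pickle.load(open("s4.pkl","rb"))
t=np.array([.481,.0647,.033]); d=np.array([.2927,.9562,0])
for h in (0,.01,.015,.02): print(h,((proj(s,t+d*.053+[0,0,h])[0]-[172,168])*5).round(0))
```

```text
0 [368. 434.]
0.01 [367. 422.]
0.015 [367. 416.]
0.02 [366. 410.]
```

Emit:
step_arm([
  [[0, 0, -2, 0, 100], [0, 0, -2, 0, 100]],
])

```text
time: 7.55
tool_pos: [0.4809, 0.0648, 0.0249]
ee_rot: [-3.142, -0.001, 2.846]
wrist_force: [0.5, 0.3, 0.0]
width: 0.0941
```

Emit:
step_arm([
  [[0, 0, -2, 0, 100], [0, 0, -2, 0, 100]],
])

```text
time: 7.72
tool_pos: [0.4809, 0.0648, 0.0229]
ee_rot: [-3.141, -0.001, 2.846]
wrist_force: [0.2, -0.8, -0.3]
width: 0.0936
```

Emit:
step_arm([
  [[0, 0, -1, 0, 100], [0, 0, -1, 0, 100]],
])

```text
time: 7.88
tool_pos: [0.481, 0.0648, 0.0221]
ee_rot: [-3.142, -0.0, 2.846]
wrist_force: [0.4, -0.9, -0.2]
width: 0.0941
```

Emit:
step_arm([
  [[0, 0, -1, 0, 100], [0, 0, -1, 0, 100]],
])

```text
time: 8.05
tool_pos: [0.4811, 0.0648, 0.0211]
ee_rot: [3.142, -0.0, 2.846]
wrist_force: [0.8, 0.3, -1.1]
width: 0.0938
```

Emit:
step_arm([
  [[0, 0, -1, 0, 100], [0, 0, -1, 0, 100]],
])

```text
time: 8.22
tool_pos: [0.481, 0.0648, 0.0201]
ee_rot: [3.142, -0.0, 2.846]
wrist_force: [-0.3, 0.1, 0.5]
width: 0.0939
```

Emit:
step_arm([
  [[0, 0, -1, 0, 100], [0, 0, -1, 0, 100]],
])

```text
time: 8.38
tool_pos: [0.4811, 0.0647, 0.0191]
ee_rot: [-3.142, -0.0, 2.846]
wrist_force: [-0.2, 0.2, 0.2]
width: 0.094
```

Emit:
step_arm([
  [[0, 0, -1, 0, 100], [0, 0, -1, 0, 100]],
])

```text
time: 8.55
tool_pos: [0.481, 0.0648, 0.0181]
ee_rot: [-3.142, -0.0, 2.846]
wrist_force: [-0.0, -0.2, 0.9]
width: 0.0939
```

Emit:
step_arm([
  [[0, 0, -1, 0, 100], [0, 0, -1, 0, 100]],
])

```text
time: 8.72
tool_pos: [0.481, 0.0648, 0.0171]
ee_rot: [3.142, -0.0, 2.846]
wrist_force: [0.2, -0.0, 0.3]
width: 0.0938
```

Emit:
step_arm([
  [[0, 0, -1, 0, 100], [0, 0, -1, 0, 100]],
])

```text
time: 8.88
tool_pos: [0.4811, 0.0647, 0.0161]
ee_rot: [3.142, -0.0, 2.846]
wrist_force: [0.0, 0.6, -0.8]
width: 0.0939
```

Emit:
step_arm([
  [[0, 0, -1, 0, 100], [0, 0, -1, 0, 100]],
])

```text
time: 9.05
tool_pos: [0.481, 0.0648, 0.0151]
ee_rot: [-3.142, -0.0, 2.846]
wrist_force: [-0.4, 0.1, 1.1]
width: 0.094
```

Run:
```python
from h import *
from bench import robot,cams
s=cams.snapshot("side"); o=robot.get_obs(); print(o["tool_pos"],o["wrist_force"])
f=s["frame"][168:288,172:332]; cv2.imwrite("pics/s5.png",cv2.resize(f,None,fx=5,fy=5,interpolation=cv2.INTER_CUBIC)[:,:,::-1])
```

```text
[0.48106897 0.06475476 0.01518048] [ 0.01399121 -0.01627416 -0.61434947]
```

View pics/s5.png

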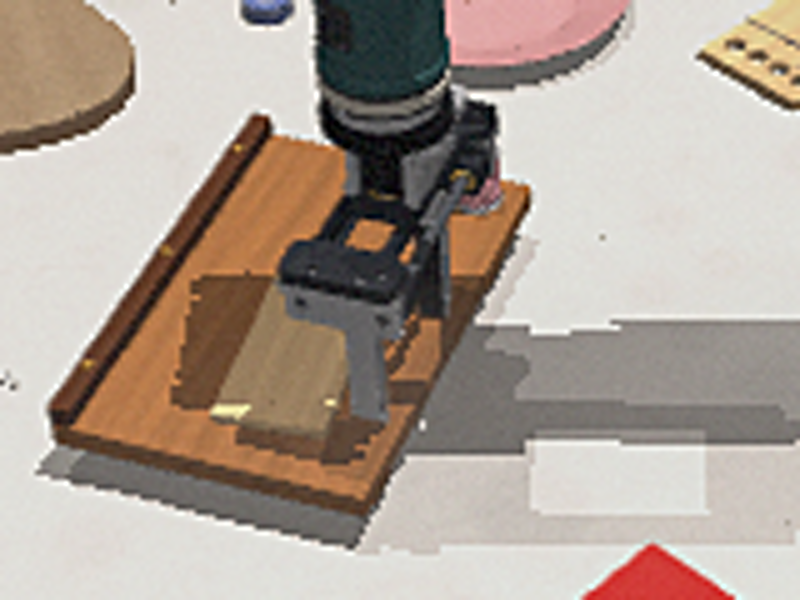

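Emit:
step_arm([
  [[0, 0, -1, 0, 100], [0, 0, -1, 0, 100], [0, 0, -1, 0, 100]],
])

```text
time: 9.35
tool_pos: [0.4811, 0.0647, 0.0142]
ee_rot: [3.142, -0.0, 2.846]
wrist_force: [-1.2, -0.4, -0.0]
width: 0.0939
```

Emit:
step_arm([
  [[0, 0, -1, 0, 100], [0, 0, -1, 0, 100], [0, 0, -1, 0, 100]],
])

```text
time: 9.6
tool_pos: [0.4813, 0.0648, 0.0141]
ee_rot: [3.141, 0.0, 2.846]
wrist_force: [-2.1, -1.1, 5.3]
width: 0.0942
```

The board is felt at TCP z = 14.2 mm, with a force of 5 N, so the open tips are about 31 mm above the TCP. I raise 3 mm, which puts the tips about 2-3 mm above the board, and push.

Emit:
step_arm([
  [[0, 0, 3, 0, 100], [5, -1.5, 3, 0, 100], [10, -3, 3, 0, 100], [15, -4.5, 3, 0, 100], [20, -6, 3, 0, 100], [25, -7.5, 3, 0, 100], [30, -9, 3, 0, 100], [35, -10.5, 3, 0, 100]],
])

```text
time: 10.27
tool_pos: [0.5166, 0.054, 0.016]
ee_rot: [-3.141, -0.0, 2.846]
wrist_force: [-0.8, 0.6, -0.2]
width: 0.0942
```

```bash
cat > look.py <<'E'
import sys
from h import *
from bench import robot,cams
def fr(p): d=np.array(p)[:2]-[.5487,.0023]; return d@[.9562,-.2927],d@[.2927,.9562]
n=sys.argv[1]; o=robot.get_obs(); s=cams.snapshot("wrist"); s["obs"]=o; pickle.dump(s,open(n+".pkl","wb"))
print(o["time"],o["tool_pos"].round(4),o["wrist_force"].round(1),"board",np.round(fr(o["tool_pos"]),4))
cv2.imwrite(f"pics/{n}.png",s["frame"][:,:,::-1])
hsv=cv2.cvtColor(s["frame"],cv2.COLOR_RGB2HSV); H,S=hsv[...,0].astype(int),hsv[...,1].astype(int)
m=(H>=17)&(H<40)&(S>40)&(S<150)&(hsv[...,2]>60); m[290:]=0
p,q=box(m); c=wcam(s); r=rect(ray(s,q,.052,c)); print("strip",p.tolist(),r,"in board",np.round(fr(r[0]/1000),4))
E
python3 look.py w4
```

```text
10.2667 [0.5166 0.054  0.016 ] [-0.8  0.6 -0.2] board [-0.0458  0.0401]
strip [[368, 287], [181, 289], [197, 264], [352, 264]] (array([530.8,  49.9]), array([112.,  16.]), -0.2966) in board [-0.031   0.0403]
```

View pics/w4.png

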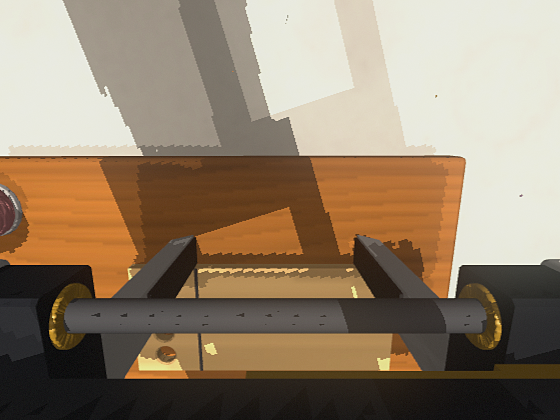

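The wrist view shows the fingers pushing the strip. Its near edge at row 265 is now parallel to the board's near edge at row 155. I continue to the fence.

Emit:
step_arm([
  [[6, -2, 0, 0, 100], [12, -3.5, 0, 0, 100], [18, -5.5, 0, 0, 100], [24, -7.5, 0, 0, 100], [30, -9, 0, 0, 100], [36, -11, 0, 0, 100], [41, -12.5, 0, 0, 100], [45, -14, 0, 0, 100]],
])

```text
time: 10.98
tool_pos: [0.5618, 0.0401, 0.0163]
ee_rot: [3.141, 0.0, 2.846]
wrist_force: [-0.5, -0.0, 0.7]
width: 0.094
```

Emit:
step_arm([
  [[1, -0.3, 0, 0, 100], [2, -0.6, 0, 0, 100], [3, -0.9, 0, 0, 100], [3, -0.9, 0, 0, 100]],
])

```text
time: 11.32
tool_pos: [0.5642, 0.0394, 0.0163]
ee_rot: [3.141, 0.0, 2.846]
wrist_force: [0.5, -0.2, -0.1]
width: 0.0938
```

Emit:
step_arm([
  [[1, -0.3, 0, 0, 100], [2, -0.6, 0, 0, 100], [2, -0.6, 0, 0, 100]],
])

```text
time: 11.57
tool_pos: [0.565, 0.0391, 0.0162]
ee_rot: [-3.141, -0.003, 2.846]
wrist_force: [-4.1, 1.3, 2.6]
width: 0.0937
```

Fence contact shows as about -4 N along x. I back off, lift clear, shut the fingers, turn a quarter and go to the left end of the strip.

Emit:
step_arm([
  [[-8, 2.5, 0, 0, 100], [-8, 2.5, 0, 0, 100], [-8, 2.5, 40, 0, 100], [-8, 2.5, 80, 0, 0], [-8, 2.5, 90, -0.1, 0], [70, 80, 90, -0.3, 0], [70, 80, 90, -0.4, 0], [70, 80, 90, -0.5, 0]],
])

```text
time: 12.23
tool_pos: [0.6385, 0.1208, 0.1072]
ee_rot: [3.138, 0.002, 2.365]
wrist_force: [0.7, -0.6, 0.1]
width: 0.0638
```

Emit:
step_arm([
  [[0, 0, 0, -1.07, 0], [0, 0, 0, -1.07, 0], [0, 0, 0, -1.07, 0], [0, 0, 0, -1.07, 0], [0, 0, 0, -1.07, 0], [0, 0, 0, -1.07, 0], [0, 0, 0, -1.07, 0], [0, 0, 0, -1.07, 0]],
])

```text
time: 12.9
tool_pos: [0.6366, 0.1188, 0.1063]
ee_rot: [3.14, -0.0, 1.365]
wrist_force: [-1.3, -0.0, -0.3]
width: 0.0109
```

Emit:
step_arm([
  [[0, 0, 40, 0, 0], [0, 0, 40, 0, 0], [0, 0, 40, 0, 0]],
])

```text
time: 13.15
tool_pos: [0.6385, 0.119, 0.1499]
ee_rot: [3.134, -0.002, 1.371]
wrist_force: [0.4, 0.3, -0.9]
width: 0.0005
```

```bash
python3 look.py w5; python3 -c "
from bench import robot;o=robot.get_obs();print(o['ee_rot'],o['width'])"
```

```text
13.15 [0.6385 0.119  0.1499] [ 0.4  0.3 -0.9] board [0.0517 0.1378]
strip [[137, 175], [161, 152], [222, 146], [321, 181], [303, 192]] (array([604.6, 165.7]), array([ 36.9, 178.6]), 1.2745) in board [0.0056 0.1726]
[ 3.13696444e+00 -1.21005288e-03  1.37110108e+00] 0.0008579191254817582
```

View pics/w5.png

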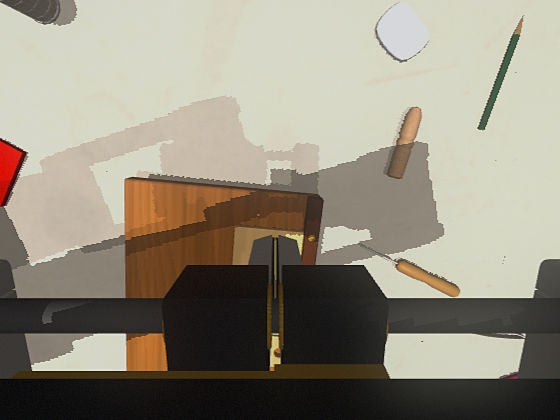

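The strip's left end shows from (237,227) to (304,233), with its far side against the fence. I cast those points and the board's left edge onto their planes.

Run:
```python
from h import *
s=pickle.load(open("w5.pkl","rb")); c=wcam(s)
def fr(p): d=p[:,:2]-[.5487,.0023]; return np.c_[d@[.9562,-.2927],d@[.2927,.9562]].round(4)
print("strip end",fr(ray(s,[(237,227),(303,233)],.052,c)))
print("board left edge",fr(ray(s,[(126,179),(300,193)],.045,c)),"fence inner bottom",fr(ray(s,[(304,235)],.045,c)))
```

```text
strip end [[0.0165 0.1125]
 [0.0836 0.1125]]
board left edge [[-0.0973  0.1495]
 [ 0.0766  0.1519]] fence inner bottom [[0.0858 0.1083]]
```

Emit:
step_arm([
  [[-2, 1, 0, -0.096, 0], [-2, 1, -40, -0.096, 0], [-2, 1, -80, -0.096, 0], [-2, 1, -95, -0.096, 0], [-2, 1, -98, -0.096, 0], [-2, 1, -98, -0.096, 0], [-2, 1, -98, -0.096, 0]],
])

```text
time: 13.78
tool_pos: [0.6351, 0.1198, 0.0493]
ee_rot: [3.14, -0.001, 1.275]
wrist_force: [0.1, 0.2, -0.7]
width: 0.0006
```

Emit:
step_arm([
  [[0, 0, -1.5, 0, 0], [-2, -7, -1.5, 0, 0], [-4.5, -14, -1.5, 0, 0], [-6.5, -21, -1.5, 0, 0], [-8.5, -28, -1.5, 0, 0], [-10.5, -35, -1.5, 0, 0], [-13, -42, -1.5, 0, 0], [-15, -49, -1.5, 0, 0]],
])

```text
time: 14.45
tool_pos: [0.6188, 0.0698, 0.0469]
ee_rot: [3.141, 0.0, 1.274]
wrist_force: [0.3, 0.3, 0.1]
width: 0.0005
```

Emit:
step_arm([
  [[-2, -7, 0, 0, 0], [-4.5, -14, 0, 0, 0], [-6.5, -21, 0, 0, 0], [-8.5, -28, 0, 0, 0], [-10.5, -35, 0, 0, 0], [-13, -42, 0, 0, 0], [-15, -49, 0, 0, 0], [-15, -49, 0, 0, 0]],
])

```text
time: 15.12
tool_pos: [0.6038, 0.0203, 0.0468]
ee_rot: [3.141, 0.001, 1.273]
wrist_force: [-0.7, 0.3, -0.4]
width: 0.0005
```

```bash
python3 look.py w6
```

```text
15.1167 [0.6038 0.0203 0.0468] [-0.7  0.3 -0.4] board [0.0474 0.0333]
strip [[336, 102], [338, 184], [328, 263], [274, 289], [227, 261], [221, 115]] (array([614.7,  42.6]), array([125.1,  74.4]), -0.2938) in board [0.0513 0.0579]
```

View pics/w6.png

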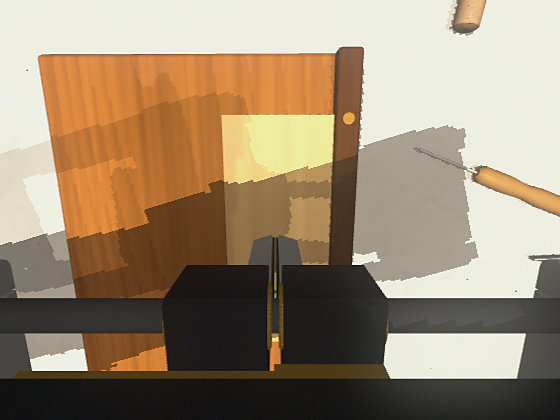

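The strip hasn't moved (left end still at row 115), so the shut tips passed over it as well. I check where the tips really are relative to the TCP from the finger width in the picture.

Run:
```python
from h import *
s=pickle.load(open("w6.pkl","rb")); T=s["T_tool_cam"]; K=s["camera_matrix"]; print(K[0,0],T)
for z in (0,-.01,-.02,-.03,-.04):
  for x in (.008,-.008):
    p=[]
    for y in (-.0125,.0125,-.0595,.0595,-.047,.047):
        q=K@(T[:3,:3].T@(np.array([x,y,z])-T[:3,3])); p.append((q[:2]/q[2]).round(0).tolist())
    print(z,x,p)
cr=s["frame"][220:300,225:330]; cv2.imwrite("pics/tip.png",cv2.resize(cr,None,fx=6,fy=6)[:,:,::-1])
```

```text
316.6475660863738 [[-9.64870371e-04 -9.73654756e-01 -2.28025185e-01  6.61266928e-02]
 [ 9.99999500e-01 -9.99075713e-04  3.45792097e-05 -1.40548645e-04]
 [-2.61482636e-04 -2.28025038e-01  9.73655234e-01 -2.10060672e-01]
 [ 0.00000000e+00  0.00000000e+00  0.00000000e+00  1.00000000e+00]]
0 0.008 [[257.0, 224.0], [293.0, 224.0], [189.0, 224.0], [362.0, 224.0], [207.0, 224.0], [343.0, 224.0]]
0 -0.008 [[257.0, 246.0], [293.0, 246.0], [190.0, 246.0], [360.0, 246.0], [208.0, 246.0], [342.0, 246.0]]
-0.01 0.008 [[256.0, 228.0], [294.0, 228.0], [184.0, 228.0], [366.0, 228.0], [204.0, 228.0], [347.0, 228.0]]
-0.01 -0.008 [[256.0, 251.0], [294.0, 251.0], [186.0, 251.0], [364.0, 251.0], [205.0, 251.0], [345.0, 251.0]]
-0.02 0.008 [[255.0, 233.0], [295.0, 233.0], [180.0, 233.0], [370.0, 232.0], [200.0, 233.0], [350.0, 233.0]]
-0.02 -0.008 [[255.0, 257.0], [295.0, 257.0], [182.0, 257.0], [368.0, 257.0], [201.0, 257.0], [349.0, 257.0]]
-0.03 0.008 [[254.0, 238.0], [296.0, 237.0], [175.0, 238.0], [375.0, 237.0], [196.0, 238.0], [354.0, 237.0]]
-0.03 -0.008 [[255.0, 263.0], [296.0, 263.0], [177.0, 263.0], [373.0, 263.0], [198.0, 263.0], [353.0, 263.0]]
-0.04 0.008 [[253.0, 243.0], [297.0, 243.0], [170.0, 243.0], [380.0, 243.0], [192.0, 243.0], [358.0, 243.0]]
-0.04 -0.008 [[253.0, 269.0], [297.0, 269.0], [172.0, 269.0], [378.0, 269.0], [194.0, 269.0], [357.0, 269.0]]
```

View pics/tip.png

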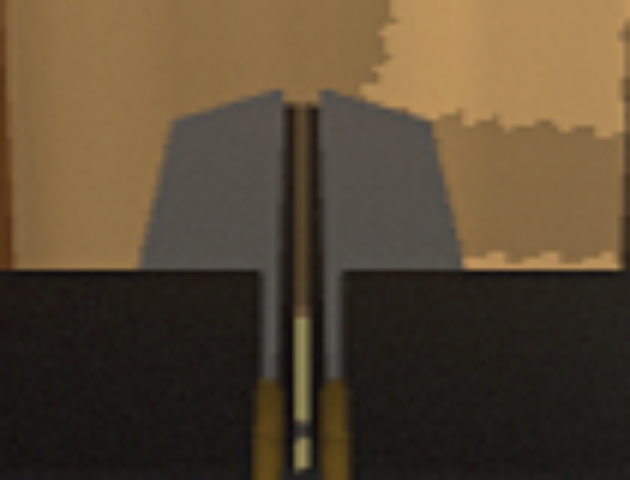

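The finger outlines match tips about 30 mm short of the reported TCP whether open or shut: inner edges at columns 196/354 when open, and rows 235-237. This agrees with the touch reading of 31 mm. So the right pushing height is TCP z ≈ 16.5 mm. I've used 12 views, so from here I measure by numbers only. Back to the left end, then down.

Emit:
step_arm([
  [[30, 99, 0, 0, 0], [30, 99, 0, 0, 0], [30, 99, 0, 0, 0], [30, 99, 0, 0, 0], [30, 99, -15, 0, 0], [30, 99, -27, 0, 0], [30, 99, -28, 0, 0], [30, 99, -28, 0, 0]],
])

```text
time: 15.83
tool_pos: [0.6327, 0.1199, 0.017]
ee_rot: [-3.138, 0.002, 1.274]
wrist_force: [-0.3, 0.1, 0.1]
width: 0.0006
```

Emit:
step_arm([
  [[0, 0, -1, 0, 0], [0, 0, -2, 0, 0], [0, 0, -2, 0, 0]],
])

```text
time: 16.08
tool_pos: [0.6345, 0.1204, 0.0174]
ee_rot: [3.141, -0.0, 1.274]
wrist_force: [0.3, -0.1, -0.1]
width: 0.0008
```

Emit:
step_arm([
  [[-2, -7, -1, 0, 0], [-4.3, -14, -1, 0, 0], [-6.4, -21, -1, 0, 0], [-8.6, -28, -1, 0, 0], [-10.7, -35, -1, 0, 0], [-12.9, -42, -1, 0, 0], [-15, -49, -1, 0, 0], [-15.9, -52, -1, 0, 0]],
])

```text
time: 16.75
tool_pos: [0.618, 0.0675, 0.0159]
ee_rot: [3.141, 0.0, 1.274]
wrist_force: [0.4, 0.2, 0.4]
width: 0.0007
```

```bash
python3 look.py w7
```

```text
16.75 [0.618  0.0675 0.0159] [0.4 0.2 0.4] board [0.0472 0.0826]
strip [[559, 258], [534, 270], [492, 255], [488, 246], [498, 235]] (array([755.1,  24.4]), array([12.5, 43. ]), 0.9136) in board [0.1909 0.0815]
```

```bash
cat > prof.py <<'E'
import sys
from h import *
s=pickle.load(open(sys.argv[1]+".pkl","rb")); c=wcam(s); hsv=cv2.cvtColor(s["frame"],cv2.COLOR_RGB2HSV)
B=np.array([.5487,.0023])
w=lambda x,y: [*(B+x*np.array([.9562,-.2927])+y*np.array([.2927,.9562])),.052]
for x in map(float,sys.argv[4:]):
    print("x",x,end=": ")
    for y in np.arange(float(sys.argv[2]),float(sys.argv[3]),-.002):
        u,v=proj(s,w(x,y),c)[0].round().astype(int)
        if 0<=u<560 and 0<=v<420: print(f"{y*1000:.0f}({u},{v}){hsv[v,u,:2].tolist()}",end=" ")
    print()
E
python3 prof.py w7 .10 .06 .025 .075
```

```text
x 0.025: 100(236,225)[14, 187] 98(236,228)[14, 184] 96(236,232)[14, 191] 94(236,235)[14, 193] 92(237,238)[15, 192] 90(237,242)[13, 187] 88(237,245)[14, 181] 86(237,248)[13, 177] 84(237,252)[15, 186] 82(237,255)[14, 180] 80(237,258)[14, 185] 78(237,261)[14, 177] 76(237,264)[18, 123] 74(237,268)[6, 49] 72(238,271)[21, 62] 70(238,274)[17, 71] 68(238,277)[9, 62] 66(238,280)[20, 64] 64(238,283)[165, 43] 62(238,286)[4, 82] 60(238,289)[20, 35] 
x 0.075: 100(324,225)[14, 179] 98(324,228)[14, 180] 96(324,232)[14, 181] 94(323,235)[14, 182] 92(323,238)[14, 186] 90(323,242)[14, 180] 88(323,245)[14, 181] 86(323,248)[14, 181] 84(323,252)[14, 180] 82(323,255)[13, 183] 80(323,258)[14, 188] 78(323,261)[14, 179] 76(322,264)[17, 119] 74(322,268)[15, 73] 72(322,271)[13, 77] 70(322,274)[9, 62] 68(322,277)[17, 82] 66(322,280)[175, 59] 64(322,283)[12, 46] 62(322,286)[12, 49] 60(322,289)[20, 59]
```

The strip is moving: bare board now shows down to y ≈ 78 mm on both sides. I continue.

Emit:
step_arm([
  [[-2.1, -7, 0, 0, 0], [-4.3, -14, 0, 0, 0], [-6.4, -21, 0, 0, 0], [-8.6, -28, 0, 0, 0], [-10.7, -35, 0, 0, 0], [-12.9, -42, 0, 0, 0], [-15, -49, 0, 0, 0], [-17, -56, 0, 0, 0]],
])

```text
time: 17.47
tool_pos: [0.601, 0.012, 0.0158]
ee_rot: [3.142, 0.0, 1.275]
wrist_force: [-0.6, 0.7, 0.9]
width: 0.0004
```

Emit:
step_arm([
  [[-2, -7, 0, 0, 0], [-4, -14, 0, 0, 0], [-6, -20, 0, 0, 0], [-8, -26, 0, 0, 0], [-9, -30, 0, 0, 0], [-9, -30, 0, 0, 0]],
])

```text
time: 17.97
tool_pos: [0.592, -0.0183, 0.0158]
ee_rot: [3.142, 0.001, 1.274]
wrist_force: [0.6, 0.7, -0.9]
width: 0.0005
```

```bash
python3 look.py w8
python3 - <<'E'
from h import *
from bench import cams
s=cams.snapshot("top"); pickle.dump(s,open("t8.pkl","wb"))
s=cams.snapshot("side"); pickle.dump(s,open("s8.pkl","wb"))
B=np.array([.5487,.0023]); 
w=lambda x,y,z: np.r_[B+x*np.array([.9562,-.2927])+y*np.array([.2927,.9562]),z]
for n in("t8","s8"):
    s=pickle.load(open(n+".pkl","rb")); hsv=cv2.cvtColor(s["frame"],cv2.COLOR_RGB2HSV)
    for x in (.022,.035,.05,.065,.078):
        print(n,x,end=": ")
        for y in np.arange(-.09,-.2,-.004):
            u,v=proj(s,w(x,y,.052))[0].round().astype(int); print(f"{y*1000:.0f}:{hsv[v,u,0]},{hsv[v,u,1]},{hsv[v,u,2]}",end=" ")
        print()
E
```

```text
17.9667 [ 0.592  -0.0183  0.0158] [ 0.6  0.7 -0.9] board [ 0.0474 -0.007 ]
strip [[509, 117], [529, 109], [559, 121], [559, 147], [509, 129]] (array([745.8,   9.2]), array([13.2, 33. ]), 0.9301) in board [0.1864 0.0643]
t8 0.022: -90:33,69,181 -94:34,72,181 -98:33,70,181 -102:33,73,181 -106:33,71,180 -110:33,69,181 -114:34,72,181 -118:33,71,180 -122:33,74,180 -126:33,72,180 -130:33,74,180 -134:33,70,165 -138:33,60,137 -142:33,74,180 -146:34,72,181 -150:32,75,177 -154:28,54,174 -158:34,12,176 -162:18,26,118 -166:28,63,129 -170:33,75,180 -174:33,69,181 -178:38,28,181 -182:60,7,181 -186:55,9,180 -190:65,8,181 -194:60,7,180 -198:60,7,181 
t8 0.035: -90:29,76,175 -94:29,77,176 -98:28,78,176 -102:29,76,175 -106:28,78,176 -110:29,78,174 -114:28,77,175 -118:28,78,176 -122:28,79,175 -126:28,78,176 -130:28,77,175 -134:28,76,172 -138:29,69,151 -142:28,77,175 -146:28,78,176 -150:28,77,175 -154:28,74,175 -158:24,28,145 -162:25,75,147 -166:27,76,158 -170:28,78,176 -174:29,76,175 -178:29,52,176 -182:55,9,180 -186:56,10,180 -190:54,7,180 -194:60,8,181 -198:60,8,181 
t8 0.05: -90:28,79,175 -94:28,79,
[... 2647 characters left out ...]
,63 -130:115,108,26 -134:115,108,26 -138:150,26,20 -142:108,22,59 -146:110,27,56 -150:120,27,56 -154:105,31,50 -158:105,31,50 -162:94,34,52 -166:101,39,52 -170:120,72,46 -174:105,39,52 -178:125,31,50 -182:102,34,38 -186:102,34,38 -190:130,23,34 -194:30,5,255 -198:17,14,160 
s8 0.078: -90:130,18,84 -94:103,35,51 -98:113,20,50 -102:112,74,52 -106:115,15,99 -110:117,32,79 -114:123,34,68 -118:112,41,93 -122:21,108,130 -126:24,47,27 -130:24,47,27 -134:135,66,31 -138:128,70,44 -142:111,36,49 -146:116,40,45 -150:116,40,51 -154:116,40,51 -158:100,53,43 -162:145,55,51 -166:120,46,50 -170:105,21,48 -174:114,25,51 -178:124,40,51 -182:124,40,51 -186:103,62,37 -190:165,4,137 -194:17,18,204 -198:17,10,236
```

The top view shows the line at y ≈ -138 mm, level across the width, and the end at ≈ -178 mm, so about 12 mm is left. I check the board's right edge, the line and the fence gap with finer sampling in that same picture.

```bash
cat > tops.py <<'E'
import sys
from h import *
s=pickle.load(open(sys.argv[1]+".pkl","rb")); hsv=cv2.cvtColor(s["frame"],cv2.COLOR_RGB2HSV).astype(np.float32)
B=np.array([.5487,.0023])
def samp(x,y,z,ch):
    x,y=np.broadcast_arrays(x,y)
    P=np.c_[B+x[:,None]*[.9562,-.2927]+y[:,None]*[.2927,.9562],np.full(len(x),z)]
    m=proj(s,P).astype(np.float32); return cv2.remap(hsv[...,ch],m[:,:1],m[:,1:],cv2.INTER_LINEAR)[:,0]
def cross(t,a): 
    h=(a[:8].mean()+a[-8:].mean())/2; i=np.flatnonzero(np.diff(np.sign(a-h))); return (t[i]*1000).round(1).tolist()
t=np.arange(-.13,-.17,-.0005)
print("board end y:",[cross(t,samp(x,t,.045,1)) for x in (-.04,-.03,-.02,-.01,0)])
t=np.arange(-.165,-.195,-.0005)
print("strip end y:",[cross(t,samp(x,t,.052,1)) for x in (.022,.035,.05,.065,.078)])
t=np.arange(-.125,-.153,-.0005)
print("line y:",[round(float((t*(w:=np.clip(a.max()-10-a,0,None))).sum()/w.sum()*1000),1) for x in (.03,.05,.07) for a in [samp(x,t,.052,2)]])
t=np.arange(.0,.03,.0005)
print("near side x:",[cross(t,samp(t,y,.052,1)) for y in (-.05,-.07,-.09,-.11,-.13,-.14)])
t=np.arange(-.115,-.085,.0005); print("board near x:",[cross(t,samp(t,y,.045,1)) for y in (-.07,-.03,0,.03,.06,.1)])
t=np.arange(.07,.1,.0005); print("V past strip far side:",[samp(t,y,.052,2)[::4].astype(int).tolist() for y in (-.05,-.13)])
E
python3 tops.py t8
```

```text
board end y: [[-149.5], [-149.5], [-149.5], [-149.5], [-149.5]]
strip end y: [[-178.0], [-177.5], [-177.5], [-177.5], [-177.5]]
line y: [-138.3, -138.2, -138.1]
near side x: [[6.5, 13.5, 26.5], [3.0], [12.0], [12.5], [12.0], [12.5]]
board near x: [[-113.0, -110.5, -106.5, -87.5], [-114.0, -110.0, -107.5, -95.0, -91.5, -88.0], [-107.0, -102.0, -96.5], [-109.0, -100.0, -98.0, -86.0], [-103.5], [-104.0]]
V past strip far side: [[73, 82, 82, 78, 68, 65, 68, 72, 74, 74, 74, 73, 73, 74, 73], [175, 174, 174, 174, 173, 169, 147, 114, 78, 69, 80, 81, 80, 80, 97]]
```

Board end is at -149.5, the line is at -138.2 and the strip is parallel, so 11.5 mm more.

Emit:
step_arm([
  [[-1, -3, 0, 0, 0], [-1.8, -6, 0, 0, 0], [-2.5, -8.5, 0, 0, 0], [-3.4, -11, 0, 0, 0], [-3.4, -11, 0, 0, 0], [-3.4, -11, 0, 0, 0]],
])

```text
time: 18.62
tool_pos: [0.5888, -0.0285, 0.0158]
ee_rot: [3.141, 0.0, 1.274]
wrist_force: [-0.0, -0.2, -1.5]
width: 0.0005
```

```bash
python3 -c "
import pickle
from bench import cams,robot
pickle.dump(cams.snapshot('top'),open('t9.pkl','wb'));o=robot.get_obs();print(o['tool_pos'],o['wrist_force'])"; python3 tops.py t9
```

```text
[ 0.58887385 -0.02841943  0.01581697] [ 0.17051058 -0.02671975  0.2349369 ]
board end y: [[-149.5], [-149.5], [-149.5], [-149.5], [-150.0]]
strip end y: [[-168.0, -170.0, -189.5], [-188.5], [-188.5], [-187.5], [-188.5]]
line y: [-148.7, -148.6, -148.9]
near side x: [[4.0, 11.5, 24.0], [7.5, 17.5, 21.5], [23.5], [12.5], [12.5], [12.5]]
board near x: [[-111.5, -111.0, -106.0, -98.0, -97.5], [-113.0, -103.5, -98.0, -91.0, -89.0], [-110.0, -108.0, -95.5, -92.0, -89.5], [-109.5, -104.5, -103.5, -100.0, -96.5, -92.5, -90.0, -86.5], [-103.0], [-104.0]]
V past strip far side: [[135, 143, 145, 136, 126, 120, 104, 75, 40, 48, 51, 44, 41, 41, 54], [175, 175, 175, 174, 175, 174, 158, 132, 85, 69, 80, 81, 81, 81, 98]]
```

The line is now 0.8 mm from the board's edge. I retreat along +y, lift, and move clear for an unobstructed check of flushness and the spools.

Emit:
step_arm([
  [[3, 10, 0, 0, 0], [6, 20, 0, 0, 0], [6, 20, 0, 0, 0], [6, 20, 40, 0, 0], [6, 20, 80, 0, 0], [6, 20, 120, 0, 0], [6, 20, 150, 0, 0], [6, 20, 150, 0, 0]],
])

```text
time: 19.33
tool_pos: [0.5992, -0.008, 0.1753]
ee_rot: [3.126, -0.003, 1.276]
wrist_force: [1.1, 0.4, 0.1]
width: 0.0006
```

Emit:
step_arm([
  [[-150, 250, 50, 0, 0], [-150, 250, 50, 0, 0], [-150, 250, 50, 0, 0], [-150, 250, 50, 0, 0], [-150, 250, 50, 0, 0], [-150, 250, 50, 0, 0], [-150, 250, 50, 0, 0], [-150, 250, 50, 0, 0]],
])

```text
time: 20.0
tool_pos: [0.4417, 0.2474, 0.2174]
ee_rot: [-3.141, -0.004, 1.283]
wrist_force: [-0.0, -0.6, -0.4]
width: 0.0008
```

```bash
cat >> tops.py <<'E'
c0=pickle.load(open("top.pkl","rb"))["frame"]; 
def fence(y):  # dark fence face start, and brightness profile
    t=np.arange(.06,.1,.0005); return cross(t,samp(t,y,.052,2))
print("strip far x:",[fence(y) for y in (-.04,-.06,-.08,-.10,-.12,-.14)])
t=np.arange(.07,.1,.0005); print("overhang far x:",[cross(t,samp(t,y,.052,1)) for y in (-.155,-.17,-.18)])
for n,u,v in (("pink",315,190),("white",161,186),("disc",405,140)):
    g0=cv2.cvtColor(c0,cv2.COLOR_RGB2GRAY); g1=cv2.cvtColor(s["frame"],cv2.COLOR_RGB2GRAY)
    r=cv2.matchTemplate(g1[v-16:v+17,u-16:u+17],g0[v-10:v+11,u-10:u+11],cv2.TM_CCOEFF_NORMED); _,m,_,p=cv2.minMaxLoc(r); print(n,"shift px",(p[0]-6,p[1]-6),round(m,3))
E
python3 -c "
import pickle
from bench import cams,robot
pickle.dump(cams.snapshot('top'),open('t10.pkl','wb'));o=robot.get_obs();print(o['tool_pos'],o['time'])"; python3 tops.py t10
```

```text
[0.44296323 0.24547719 0.21683212] 20.05
board end y: [[-149.5], [-149.5], [-149.5], [-149.5], [-149.5]]
strip end y: [[-168.0, -170.0, -190.0], [-188.5], [-188.5], [-187.5], [-188.5]]
line y: [-148.6, -148.6, -148.9]
near side x: [[12.0], [12.5], [12.0], [12.5], [12.5], [12.5]]
board near x: [[-103.5], [-103.5], [-102.5], [-103.0], [-103.5], [-103.5]]
V past strip far side: [[180, 180, 180, 180, 179, 173, 151, 108, 60, 73, 80, 80, 79, 83, 99], [179, 179, 179, 179, 179, 178, 162, 136, 87, 70, 82, 83, 83, 83, 101]]
strip far x: [[82.5], [82.5], [83.0], [83.0], [82.5], [83.5]]
overhang far x: [[83.0], [71.0, 73.5, 87.0], [83.0]]
pink shift px (0, 0) 1.0
white shift px (-6, 1) 0.343
disc shift px (0, 0) 1.0
```

The strip is flush, parallel and in place, and pink and disc are unmoved. White's match is poor, probably because the arm or its shadow covers it from above, so I check it in the side view.

Run:
```python
import pickle,cv2
from bench import cams
g0=cv2.cvtColor(pickle.load(open("side.pkl","rb"))["frame"],cv2.COLOR_RGB2GRAY); g1=cv2.cvtColor(cams.snapshot("side")["frame"],cv2.COLOR_RGB2GRAY)
for n,u,v in (("white",257,322),("pink",266,203),("disc",226,168)):
    r=cv2.matchTemplate(g1[v-24:v+25,u-24:u+25],g0[v-14:v+15,u-11:u+12],cv2.TM_CCOEFF_NORMED); _,m,_,p=cv2.minMaxLoc(r); print(n,(p[0]-13,p[1]-10),round(m,3))
```

```text
white (0, 0) 0.98
pink (-10, -10) 0.613
disc (0, 0) 0.401
```

White is unmoved in the side view (match 0.98). Pink and disc matched exactly in the top view; in the side view the arm covers them.

```bash
python3 -c "
from bench import robot
print(robot.close_job())"
```

```text
the job is handed in; nothing more can be done
None
```

I pushed the sorter against the fence with the two open fingertips, then slid it along the fence from its left end with the fingers shut. I handed the job in at about 20 s with the arm well clear; no verdict was reported.

**Last checks**, from the unobstructed top view:

| Check | Measured | Wanted |
|---|---|---|
| Dark line, against the board end measured at -149.5 mm | -148.7 mm | within 6 mm of the board end |
| Holed end sticking out | 39 mm | 40 mm, within 6 mm |
| Far long side, raw | x = 82.5–83.5 mm along its length | 81–89 mm |

- **Fence contact:** this view reads about 2–3 mm low in x (the board's near edge reads -103 instead of -100 mm). The far side is therefore at about 85–86 mm, flush with the fence.
- **Height and tilt:** I didn't measure these at the end. The sorter was only ever pushed on its edges and never lifted.
- **Pink spool and bead box:** they showed no shift in the top view (match 1.0). Their side-view matches were poor, which I put down to the arm covering them.
- **White spool:** it showed no shift in the side view (match 0.98). Its top-view match was poor (0.34), probably for the same reason.

**What disagreed:** the fingertips turned out to sit about 31 mm short of the reported TCP, found by touching the board and from the finger outline in the wrist view. Because of that, the first push in each direction passed over the sorter without touching it, and I repeated both lower down.

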